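# Lock a wedge head in its stamping fixture

### The arm

A 6-joint arm with a two-finger parallel gripper is mounted at the origin on the work surface. World frame = base frame: x ahead of the robot, y to its left, z up, the work surface at z = 0. Lengths are in mm, angles in rad, forces in N, time in s.
With the tool pointing down it reaches from about 400 to 925 mm from the base axis. Payload 12.5 kg.
Tool frame: the origin (TCP) lies at the very end of the fingers, on their centre line; the grasp point (between the pads) lies 19 mm behind it; z points along the fingers, y is the line along which they close (so a half turn about z gives the same grasp; the last joint's range is limited). The gripper opens to 95 mm and grips with 3 to 60 N. Pads are 20 mm wide; open, the fingers measure 119 mm over their backs; the gripper's body (75 mm by 180 mm) begins 59 mm behind the grasp point.
Start: joints at [1.115, 0.491, 1.559, -0, 1.092, -0.106], TCP at [214.178, 587.175, 214.661] pointing down, gripper open.
Joint ranges: [-3.1, 3.1], [-0.84, 2.19], [0.05, 2.79], [-1.13, 4.28], [0.06, 2.93], [-2.69, 2.69]. Speed limits (rad/s): [2.22, 2.22, 2.79, 3.14, 3.14, 3.14].

### API

Orientations are given as [roll, pitch, yaw] about the fixed x, y, z axes, in that order (R = Rz(yaw) Ry(pitch) Rx(roll)).
In Python, from cell import * gives the robot as it stands.
- The arm moves only by the tool jog_arm, never from a script. Its argument "targets" is a list of rows, each an object with "turn": the turn, a rotation vector about the world's x, y, z in degrees, a list of three; "slide": the shift along the world's x, y, z in mm, a list of three; "claw": the opening in per cent of the stroke, from 0 (shut) to 100 (fully open). In form: [{"turn": [wx, wy, wz], "slide": [x, y, z], "claw": claw}, ...]. A call has 1 to 5 rows; each row shifts and turns the commanded pose from where the row before left it; what a row does not reach is not made up. A row lasts 1/8 s, in which the tool goes at most 62.5 mm and 10.7 degrees, less where a joint would pass 70% of its speed; a pose out of reach is approached as far as the arm can. A call with a gripper value outside its range is refused whole. The fingers move at their own pace and stop on an object; the grip force is fixed at half the most. Time passes only in rows, so rows that do not move let the fingers close. It gives the time, the measured TCP pose, the force, the opening and the grip force at its end, in the units of the state.
- state(): the state, without advancing time (a new reading comes with each control period).
- read_camera(name): name is "scene" or "top" or "wrist"; returns a dict with "frame" (384x512x3 uint8, blue, green, red), "mtx" (3x3 intrinsics, pixels), "k1" (the pictures are not rectified: a ray, as slopes to the right and down, at radius r is drawn at 1 + k1 r^2 times it, then the intrinsics apply), "R" (3x3) and "t" (3): a world point X has camera coordinates R X + t. Camera axes: x right, y down, z forward; pixel columns grow to the right and rows downward; lengths in mm; the calibration is good to about 2 mm. A picture is of the moment at which its call begins. There is no depth.
- job_done(): hands the job in; it is judged then, once.
Trained networks look in the newest picture that a camera, given by its name, has taken for a name from the list of things; names that differ only in an ending like _2 or _b are one class to them, and where a whole thing is asked for, a point or a joint stands for the part that bears it (a point fixed in the world has none). Each returns a list of dicts, best first, with "conf" (0 to 1); they miss things now and then, are a little off and sometimes report something else, mostly with a low value. They report only what shows in the picture. A call takes as long as a camera call.
- look_for(query, camera): "xy" ([column, row] in pixels, amid what is visible of it).
The state is a dict: "t": time; "joints": joint angles; "qvel": joint speeds; "tau": joint torques, N m; "eef_pos": TCP position; "tcp_rot": TCP orientation; "ft_force": force on the tool from outside, world axes, zero at the start; "moment": the same for the moment, N m; "opening": opening from 0.0 (shut) to 1.0 (fully open); "grip_force": force on a finger pad.
Only numpy, scipy, OpenCV 4.12 (cv2) and the standard library are available. Lean on these libraries where they do the work, as an engineer would, in place of code of your own. Each camera call takes 0.05 s, during which the arm holds its last target. There are 200 camera calls.

### The job

Lock the golf wedge head in its fixture ready for stamping: with the closed fingertips, lightly push down the blue-capped pin, then the yellow, then the red, each until the white ring on its stem has sunk into the sleeve. Leave the green pin up, don't bang the pins or pull any of them up, and don't lift or disturb the wedge head, the jars, the punches, the blocks or the hammer. Finish with the hand clear of everything.

Things in the scene. Friction and masses are not known exactly. Their poses are not given: they have to be found in the camera images.
- jig: Grey steel fixture plate, 200 (x) x 230 (y) x 15 mm thick, fixed to the bench; origin at the centre of its underside, on the bench top (z = 0). A wooden pad 78 x 118 mm stands 12 mm above the middle of the plate. Four clamp sleeves stand on the plate, 62 mm ahead of and behind the middle (along its x) and 82 mm to either side (along its y); which colour stands at which place changes.
- pin_blue_top (a point): Centre of the top of the blue cap of the blue pin, a flat disc 28 mm across, 12 mm thick, on a 12 mm stem. It is 85 mm above the bench with the pin up, 65 mm fully down. The cap is sprung on the stem: firm up to about 6 N, above that it sinks about 1 mm per N (8 mm at most) and springs back; this cushions the end of the stroke.
- pin_blue (a joint): How far the blue pin is pushed down, m: 0 up, 0.020 fully down at its stop (it starts 0 to 0.004). Friction of about 4 N (a little more if moved fast) holds it where it is left; no spring. A white ring on the stem is out of sight in the sleeve from 0.012 on. Negative means pulled up (to -0.012 at most).
- clamp_blue: Fixed steel sleeve of the blue pin, 30 mm across, 30 mm tall, upright on the fixture plate; origin at the centre of its foot, 15 mm above the bench; its top is 45 mm above the bench.
- pin_yellow_top (a point): Centre of the top of the yellow cap of the yellow pin, a flat disc 28 mm across, 12 mm thick, on a 12 mm stem. It is 85 mm above the bench with the pin up, 65 mm fully down. The cap is sprung on the stem: firm up to about 6 N, above that it sinks about 1 mm per N (8 mm at most) and springs back; this cushions the end of the stroke.
- pin_yellow (a joint): How far the yellow pin is pushed down, m: 0 up, 0.020 fully down at its stop (it starts 0 to 0.004). Friction of about 4 N (a little more if moved fast) holds it where it is left; no spring. A white ring on the stem is out of sight in the sleeve from 0.012 on. Negative means pulled up (to -0.012 at most).
- clamp_yellow: Fixed steel sleeve of the yellow pin, 30 mm across, 30 mm tall, upright on the fixture plate; origin at the centre of its foot, 15 mm above the bench; its top is 45 mm above the bench.
- pin_red_top (a point): Centre of the top of the red cap of the red pin, a flat disc 28 mm across, 12 mm thick, on a 12 mm stem. It is 85 mm above the bench with the pin up, 65 mm fully down. The cap is sprung on the stem: firm up to about 6 N, above that it sinks about 1 mm per N (8 mm at most) and springs back; this cushions the end of the stroke.
- pin_red (a joint): How far the red pin is pushed down, m: 0 up, 0.020 fully down at its stop (it starts 0 to 0.004). Friction of about 4 N (a little more if moved fast) holds it where it is left; no spring. A white ring on the stem is out of sight in the sleeve from 0.012 on. Negative means pulled up (to -0.012 at most).
- clamp_red: Fixed steel sleeve of the red pin, 30 mm across, 30 mm tall, upright on the fixture plate; origin at the centre of its foot, 15 mm above the bench; its top is 45 mm above the bench.
- pin_green_top (a point): Centre of the top of the green cap of the green pin, a flat disc 28 mm across, 12 mm thick, on a 12 mm stem. It is 85 mm above the bench with the pin up, 65 mm fully down. The cap is sprung on the stem: firm up to about 6 N, above that it sinks about 1 mm per N (8 mm at most) and springs back; this cushions the end of the stroke.
- pin_green (a joint): How far the green pin is pushed down, m: 0 up, 0.020 fully down at its stop (it starts 0 to 0.004). Friction of about 4 N (a little more if moved fast) holds it where it is left; no spring. A white ring on the stem is out of sight in the sleeve from 0.012 on. Negative means pulled up (to -0.012 at most).
- clamp_green: Fixed steel sleeve of the green pin, 30 mm across, 30 mm tall, upright on the fixture plate; origin at the centre of its foot, 15 mm above the bench; its top is 45 mm above the bench.
- club: Loose steel golf wedge head, about 55 x 85 mm and 10 to 16 mm thick, with a short 13 mm hosel, lying face up on the wooden pad between the pins; origin at its underside, 27 mm above the bench.
- block_empty: Loose pale wooden block 55 x 55 x 38 mm with four empty dark holes, on the bench beside the fixture; origin centre of underside.
- block_punches: Loose pale wooden block 55 x 55 x 38 mm with three steel punches standing in it, 64 mm tall in all, on the bench beside the fixture; origin centre of underside.
- jar_white: Loose small paint jar, 28 mm across, 45 mm tall, white cap, on a corner of the fixture plate; origin centre of underside.
- jar_black: Loose small paint jar, 28 mm across, 45 mm tall, black cap, on the bench beside the fixture; origin centre of underside.
- jar_orange: Loose small paint jar, 28 mm across, 45 mm tall, orange cap, on the bench beside the fixture; origin centre of underside.
- punch: Loose square steel punch 9 x 65 x 9 mm lying on the fixture plate near a corner, long along its y; origin centre of underside.
- hammer: Loose hammer, 280 mm long, dark wooden handle, lying on the bench away to the robot's right; lies along its x.

How it is judged (in metres and radians):
On the way, in this order (a step that is already met when the one before it is completed fails the run):
1. the blue pin is pushed down (10 mm or more) (value of joint pin_blue above 0.01 m), for 0.1 s.
2. the yellow pin is pushed down (10 mm or more) (value of joint pin_yellow above 0.01 m), for 0.1 s.
3. the red pin is pushed down (10 mm or more) (value of joint pin_red above 0.01 m), for 0.1 s.
At the end, for the whole second after the job is handed in: The blue, yellow and red pins stand 10 mm or more down and stay there, the green pin is less than 7 mm down, the wedge head lies within 12 mm and every loose bystander within 20 mm of where it was (value of joint each of pin_blue, pin_yellow, pin_red above 0.01 m and value of joint pin_green below 0.007 m and distance of each of block_empty, block_punches, jar_white, jar_black, jar_orange, punch, hammer from where it was at the start of the episode below 0.02 m and distance of club from where it was at the start of the episode below 0.012 m); the robot touches nothing.
It fails at once if a pin is pushed down out of order (yellow before blue, or red before yellow) ((value of joint pin_yellow above 0.008 m and value of joint pin_blue below 0.01 m) or (value of joint pin_red above 0.008 m and value of joint pin_yellow below 0.01 m)).
It fails at once if the green pin is pushed down (value of joint pin_green above 0.007 m).
It fails at once if a pin is pulled up (value of joint any of pin_blue, pin_yellow, pin_red, pin_green below -0.004 m).
It fails at once if a pin or its sleeve is banged or leaned on with more than 25 N (contact force between anything else and clamp_blue above 25 N or contact force between anything else and clamp_yellow above 25 N or contact force between anything else and clamp_red above 25 N or contact force between anything else and clamp_green above 25 N).
It fails at once if the wedge head is lifted or shifted by more than 12 mm, or a bystander by more than 20 mm (distance of club from where it was at the start of the episode above 0.012 m or distance of any of block_empty, block_punches, jar_white, jar_black, jar_orange, punch, hammer from where it was at the start of the episode above 0.02 m).
It also fails if it takes over 38 s, if anything falls off the work surface, if the arm or the gripper's body presses on something with over 40 N, if the wrist force passes 120 N, or if a joint passes its speed limit or range.

## Working session

There is one attempt and no reset: what is moved stays moved. The work goes in short steps, Python scripts to look and compute and a tool call to move; the robot and the scene stay as the last step left them, time stands still between calls to the robot, and variables do not carry over. Pictures are saved under pics/ and viewed, at most 10 in all, crops included, and the job is handed in when it is done.

Besides the shell and the picture viewer there is one more tool, called after "Call:" in YAML: its name, and indented under it one key for each argument. jog_arm: Moves the arm, as the interface text tells. Its arguments: {"type":"object","properties":{"targets":{"type":"array","items":{"type":"object","properties":{"turn":{"type":"array","items":{"type":"number"}},"slide":{"type":"array","items":{"type":"number"}},"claw":{"type":"number"}}}}},"required":["targets"]}

```bash
mkdir -p pics; cat > h.py <<'E'
from cell import *
import numpy as np, cv2
def ray_z(c,uv,z):
    K=np.array(c["mtx"],float);R=np.array(c["R"]);t=np.array(c["t"]).ravel()
    d=np.array([(uv[0]-K[0,2])/K[0,0],(uv[1]-K[1,2])/K[1,1]]);s=d.copy()
    for _ in range(20): s=d/(1+c["k1"]*(s@s))
    C=-R.T@t; v=R.T@np.array([s[0],s[1],1]); return C+v*(z-C[2])/v[2]
def proj(c,X):
    K=np.array(c["mtx"],float);p=np.array(c["R"])@np.array(X,float)+np.array(c["t"]).ravel();s=p[:2]/p[2];s=s*(1+c["k1"]*(s@s))
    return np.array([K[0,0]*s[0]+K[0,2],K[1,1]*s[1]+K[1,2]])
E
python3 - <<'E'
from h import *
print(state())
for n in("top","scene"):
    c=read_camera(n);cv2.imwrite(f"pics/{n}1.png",c["frame"])
    print(n,-np.array(c["R"]).T@np.array(c["t"]).ravel())
    for k in("blue","yellow","red","green"):
        for q in (f"pin_{k}_top",):
            for r in look_for(q,n)[:2]: print(q,r,ray_z(c,r["xy"],83).round(1))
E
```

```text
{'t': 0.0, 'joints': array([ 1.11542070e+00,  4.91556720e-01,  1.55947408e+00, -2.61583918e-05,
        1.09173052e+00, -1.05582496e-01]), 'qvel': array([ 1.04995589e-03,  1.06565914e-03,  6.14198608e-04,  8.37957852e-04,
       -5.98268292e-05,  1.15482464e-04]), 'tau': array([ 6.81412330e-04, -6.12637997e+01, -2.58183199e+01,  6.93206163e-02,
        4.82040457e-02, -6.25185066e-05]), 'eef_pos': array([214.0466935 , 586.92206859, 214.05504424]), 'tcp_rot': array([-3.14042805e+00, -1.00091397e-04,  2.79181154e+00]), 'ft_force': array([-0.66687891,  0.28515399,  0.50551224]), 'moment': array([-0.05404655, -0.04323665,  0.02714889]), 'grip_force': 0.0, 'opening': 0.9996137574085426}
top [ 509.19432991  -91.02248384 1044.89442512]
pin_blue_top {'xy': [146.5, 197.7], 'conf': 0.61} [578.6 200.   83. ]
pin_yellow_top {'xy': [166.1, 225.2], 'conf': 0.63} [506.  145.3  83. ]
pin_red_top {'xy': [248.2, 213.0], 'conf': 0.21} [539.9 -71.7  83. ]
pin_green_top {'xy': [177.5, 185.5], 'conf': 0.49} [611.8 117.6  83. ]
scene [1111.03051626  578.79273432  758.12596681]
pin_blue_top {'xy': [349.8, 248.0], 'conf': 0.65} [579.  215.7  83. ]
pin_yellow_top {'xy': [351.6, 218.1], 'conf': 0.58} [500.9 149.8  83. ]
pin_red_top {'xy': [349.0, 218.3], 'conf': 0.58} [506.5 146.3  83. ]
pin_red_top {'xy': [308.2, 234.3], 'conf': 0.46} [624.7 124.2  83. ]
pin_green_top {'xy': [306.9, 236.2], 'conf': 0.57} [631.4 127.   83. ]
pin_green_top {'xy': [310.1, 233.5], 'conf': 0.39} [619.3 125.1  83. ]
```

```bash
python3 - <<'E'
import cv2
a=cv2.imread("pics/top1.png")[120:300,60:300];b=cv2.imread("pics/scene1.png")[150:330,230:470]
cv2.imwrite("pics/a.png",cv2.resize(a,(800,600),interpolation=cv2.INTER_CUBIC));cv2.imwrite("pics/b.png",cv2.resize(b,(800,600),interpolation=cv2.INTER_CUBIC))
E
```

```text
(no output)
```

View pics/a.png

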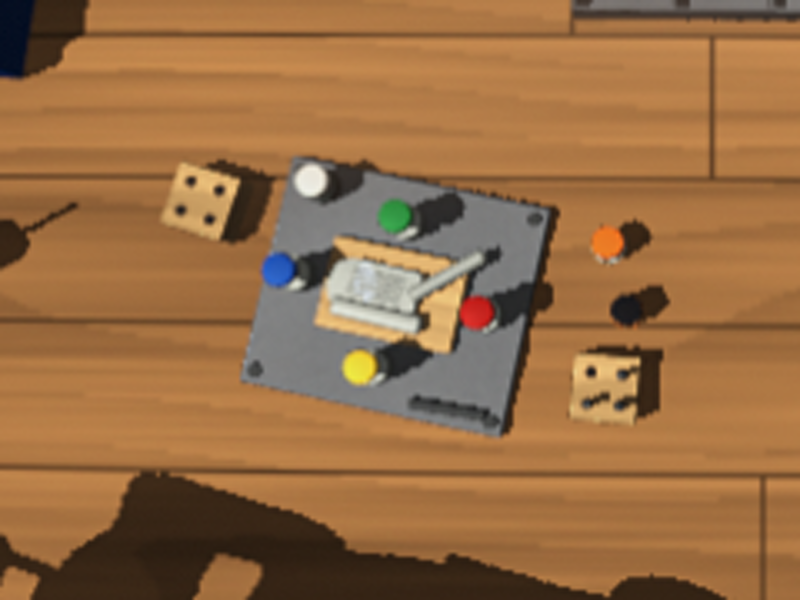

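View pics/b.png

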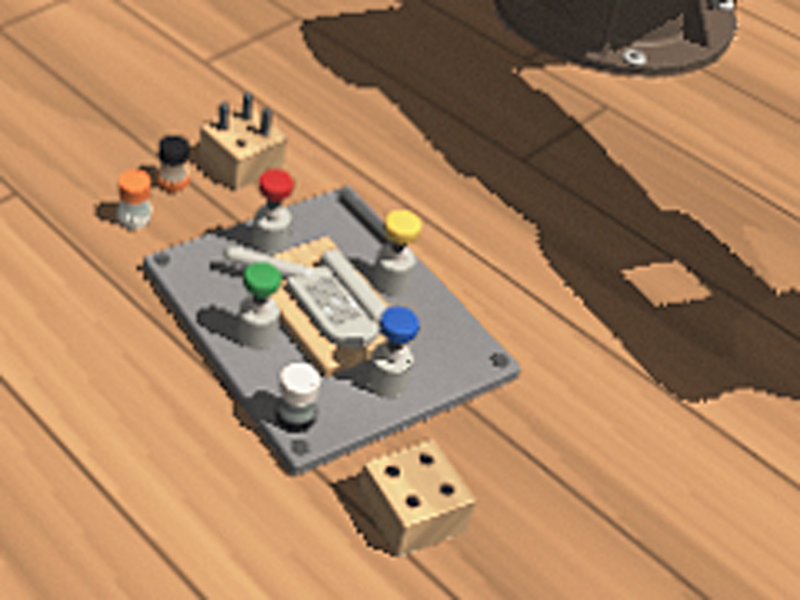

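Both pictures show a diamond of pins. In the top crop, blue is at (279,270) on the left, yellow at (360,367) near the robot, red at (478,313) on the right and green at (397,217) on the far side. I'll measure the cap centroids in both cameras and fit the fixture.

```bash
cat >> h.py <<'E'
H={"blue":(105,130),"yellow":(24,33),"red":(174,186),"green":(50,80)}
def caps(c,guess):
    hsv=cv2.cvtColor(c["frame"],cv2.COLOR_BGR2HSV).astype(int);out={}
    for k,(a,b) in H.items():
        if k not in guess: continue
        h=hsv[...,0]; h=np.where(h<10,h+180,h) if k=="red" else h
        m=((h>=a)&(h<=b)&(hsv[...,1]>150)&(hsv[...,2]>70)).astype(np.uint8)
        n,l,s,ce=cv2.connectedComponentsWithStats(m)
        best=[(np.hypot(*(ce[i]-guess[k])),i) for i in range(1,n) if s[i,4]>25]
        if best: d,i=min(best); out[k]=(ce[i],s[i,4],d)
    return out
E
python3 - <<'E'
from h import *
from scipy.optimize import least_squares
G={"top":{"blue":(144,201),"yellow":(168,230),"red":(203,214),"green":(179,185)},"scene":{"blue":(350,248),"yellow":(351,218),"red":(313,206),"green":(309,234)}}
obs=[]
for n in G:
    c=read_camera(n)
    for k,(p,a,d) in caps(c,G[n]).items():
        obs.append((c,k,p)); print(n,k,p.round(1),a,round(d,1),ray_z(c,p,79 if n=="scene" else 82).round(1))
L={"blue":(0,82),"red":(0,-82),"green":(62,0),"yellow":(-62,0)}
def P(x,k,z):
    c,s=np.cos(x[2]),np.sin(x[2]);a,b=L[k];return [x[0]+c*a-s*b,x[1]+s*a+c*b,z]
f=lambda x:np.concatenate([proj(c,P(x,k,78))-p for c,k,p in obs])
r=least_squares(f,[570,110,-.2]);print(r.x,f(r.x).round(1))
for k in L: print(k,np.round(P(r.x,k,85),1))
E
```

```text
top blue [143.4 200.5] 73 0.8 [571.2 208.5  82. ]
top yellow [167.2 229.9] 67 0.8 [493.5 142.2  82. ]
top red [202.4 213.2] 81 1.0 [538.4  49.7  82. ]
top green [178.2 184.5] 59 1.0 [614.7 116.   82. ]
scene blue [349.6 247.1] 87 1.0 [574.  211.4  79. ]
scene red [312.6 204.8] 73 1.3 [540.  50.  79.]
[ 5.55099411e+02  1.29968733e+02 -2.06693442e-01] [-0.2 -0.2  0.2 -0.4  0.2  0.1 -0.1 -0.2  0.2 -0.4  0.4 -0. ]
blue [571.9 210.2  85. ]
red [538.3  49.7  85. ]
green [615.8 117.2  85. ]
yellow [494.4 142.7  85. ]
```

Yellow and green were missed in the scene view, but the fit agrees to within 0.4 px. Next I shut the hand and travel to above blue.

Call:
jog_arm:
  targets:
    - {"slide": [34, -36, 0], "turn": [0, 0, 0], "claw": 0}
    - {"slide": [34, -36, 0], "turn": [0, 0, 0], "claw": 0}
    - {"slide": [34, -36, 0], "turn": [0, 0, 0], "claw": 0}
    - {"slide": [34, -36, 0], "turn": [0, 0, 0], "claw": 0}
    - {"slide": [34, -36, 0], "turn": [0, 0, 0], "claw": 0}

```text
t: 1.23
eef_pos: [385.2, 406.0, 214.8]
tcp_rot: [3.141, 0.0, 2.792]
ft_force: [0.5, 0.6, -0.4]
opening: 0.531
grip_force: 0.0
```

Call:
jog_arm:
  targets:
    - {"slide": [34, -36, 0], "turn": [0, 0, 0], "claw": 0}
    - {"slide": [34, -36, 0], "turn": [0, 0, 0], "claw": 0}
    - {"slide": [34, -36, 0], "turn": [0, 0, 0], "claw": 0}
    - {"slide": [34, -36, 0], "turn": [0, 0, 0], "claw": 0}
    - {"slide": [34, -36, 0], "turn": [0, 0, 0], "claw": 0}

```text
t: 1.85
eef_pos: [555.2, 225.9, 214.8]
tcp_rot: [3.141, 0.0, 2.792]
ft_force: [-0.1, 0.7, 1.4]
opening: 0.02
grip_force: 0.0
```

Call:
jog_arm:
  targets:
    - {"slide": [17, -16, -20], "turn": [0, 0, 0], "claw": 0}
    - {"slide": [0, 0, -35], "turn": [0, 0, 0], "claw": 0}
    - {"slide": [0, 0, -35], "turn": [0, 0, 0], "claw": 0}
    - {"slide": [0, 0, -15], "turn": [0, 0, 0], "claw": 0}
    - {"slide": [0, 0, 0], "turn": [0, 0, 0], "claw": 0}

```text
t: 2.48
eef_pos: [570.7, 211.5, 108.8]
tcp_rot: [-3.141, -0.002, 2.792]
ft_force: [-0.2, -0.7, 1.0]
opening: 0.003
grip_force: 0.0
```

```bash
python3 - <<'E'
from h import *
s=state();print(s["eef_pos"],s["ft_force"],s["opening"])
for i,n in enumerate(("scene","wrist")):
    c=read_camera(n);f=c["frame"]
    print(n,[proj(c,p).round(0) for p in ([571.9,210.2,84],s["eef_pos"],[538.3,49.7,84],[494.4,142.7,84])])
    if n=="scene": f=cv2.resize(f[150:330,230:470],(800,600),interpolation=cv2.INTER_CUBIC)
    cv2.imwrite(f"pics/c{i}.png",f)
E
```

```text
[570.67677396 211.46134055 108.80209984] [-0.2119293  -0.74149592  0.9981821 ] 0.0034290924783319495
scene [array([350., 245.]), array([352., 238.]), array([313., 203.]), array([351., 215.])]
wrist [array([254., 227.]), array([255., 239.]), array([ 11., 260.]), array([105., 149.])]
```

View pics/c0.png

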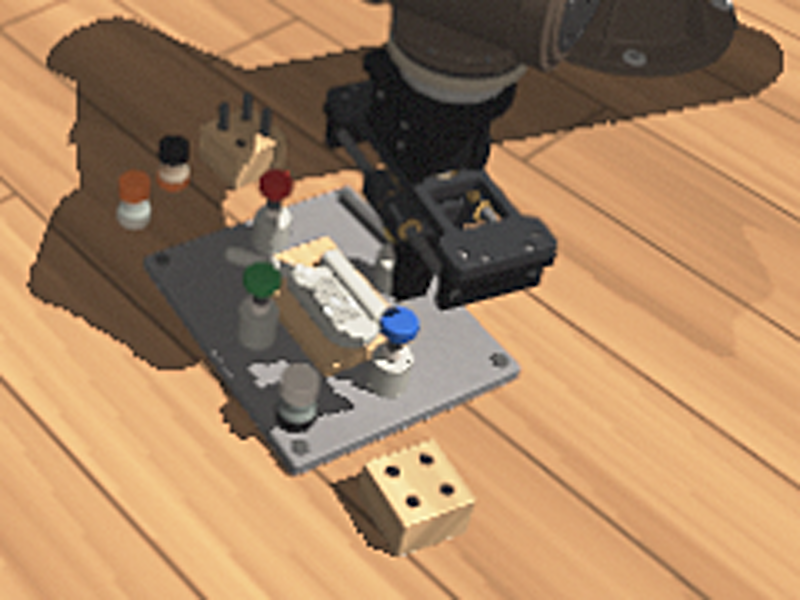

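View pics/c1.png

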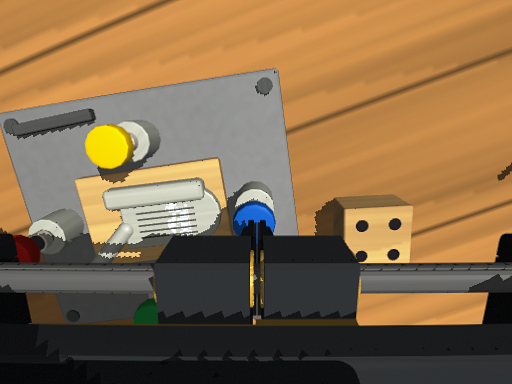

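The hand stands just above the blue cap. The tip projects to scene pixel (352,238) with the cap below it at (350,245), and in the wrist view blue at (254,222) lines up with the fingertips. Now down gently.

Call:
jog_arm:
  targets:
    - {"slide": [1, -1, -10], "turn": [0, 0, 0], "claw": 0}
    - {"slide": [0, 0, -8], "turn": [0, 0, 0], "claw": 0}
    - {"slide": [0, 0, -3], "turn": [0, 0, 0], "claw": 0}
    - {"slide": [0, 0, -2], "turn": [0, 0, 0], "claw": 0}
    - {"slide": [0, 0, -2], "turn": [0, 0, 0], "claw": 0}

```text
t: 3.2
eef_pos: [572.2, 210.2, 84.6]
tcp_rot: [3.141, 0.0, 2.792]
ft_force: [-0.3, 0.4, -0.4]
opening: 0.001
grip_force: 0.0
```

Call:
jog_arm:
  targets:
    - {"slide": [0, 0, -2], "turn": [0, 0, 0], "claw": 0}
    - {"slide": [0, 0, -2], "turn": [0, 0, 0], "claw": 0}
    - {"slide": [0, 0, -2], "turn": [0, 0, 0], "claw": 0}

```text
t: 3.58
eef_pos: [572.3, 210.2, 78.8]
tcp_rot: [3.141, 0.0, 2.792]
ft_force: [-0.6, 0.3, 3.5]
opening: 0.005
grip_force: 1.9
```

Call:
jog_arm:
  targets:
    - {"slide": [0, 0, -2], "turn": [0, 0, 0], "claw": 0}
    - {"slide": [0, 0, -2], "turn": [0, 0, 0], "claw": 0}
    - {"slide": [0, 0, -2], "turn": [0, 0, 0], "claw": 0}
    - {"slide": [0, 0, -2], "turn": [0, 0, 0], "claw": 0}
    - {"slide": [0, 0, -2], "turn": [0, 0, 0], "claw": 0}

```text
t: 4.2
eef_pos: [572.2, 210.2, 68.5]
tcp_rot: [3.141, 0.0, 2.792]
ft_force: [-0.3, 0.4, 3.6]
opening: 0.002
grip_force: 1.9
```

Call:
jog_arm:
  targets:
    - {"slide": [0, 0, -1], "turn": [0, 0, 0], "claw": 0}
    - {"slide": [0, 0, 0], "turn": [0, 0, 0], "claw": 0}

```text
t: 4.45
eef_pos: [572.2, 210.1, 67.5]
tcp_rot: [3.142, -0.0, 2.792]
ft_force: [0.6, 1.1, 1.3]
opening: 0.002
grip_force: 0.6
```

Blue is down about 17 mm. Lift and go to yellow.

Call:
jog_arm:
  targets:
    - {"slide": [0, 0, 10], "turn": [0, 0, 0], "claw": 0}
    - {"slide": [0, 0, 35], "turn": [0, 0, 0], "claw": 0}
    - {"slide": [-39, -34, 0], "turn": [0, 0, 0], "claw": 0}
    - {"slide": [-39, -34, 0], "turn": [0, 0, 0], "claw": 0}
    - {"slide": [0, 0, 0], "turn": [0, 0, 0], "claw": 0}

```text
t: 5.08
eef_pos: [491.9, 140.7, 113.4]
tcp_rot: [-3.141, -0.001, 2.79]
ft_force: [-0.6, 0.0, -0.3]
opening: 0.003
grip_force: 0.0
```

```bash
python3 - <<'E'
from h import *
s=state();print(s["eef_pos"],s["ft_force"])
for i,n in enumerate(("scene","wrist")):
    c=read_camera(n);f=c["frame"]
    print(n,[proj(c,p).round(0) for p in ([571.9,210.2,67],s["eef_pos"],[538.3,49.7,84],[494.4,142.7,84])])
    if n=="scene": f=f[150:330,230:470]
    else: f=f[60:340]
    cv2.imwrite(f"pics/d{i}.png",f)
a=cv2.imread("pics/d0.png");b=cv2.imread("pics/d1.png");m=np.zeros((600,800,3),np.uint8)
m[:288,:384]=cv2.resize(a,(384,288),interpolation=2);m[290:570,:512]=b;cv2.imwrite("pics/d.png",m)
E
```

```text
[491.85252041 140.69457368 113.36693217] [-0.5600008   0.00697791 -0.27453165]
scene [array([349., 250.]), array([353., 206.]), array([313., 203.]), array([351., 215.])]
wrist [array([379., 279.]), array([253., 238.]), array([156., 321.]), array([258., 223.])]
```

View pics/d.png

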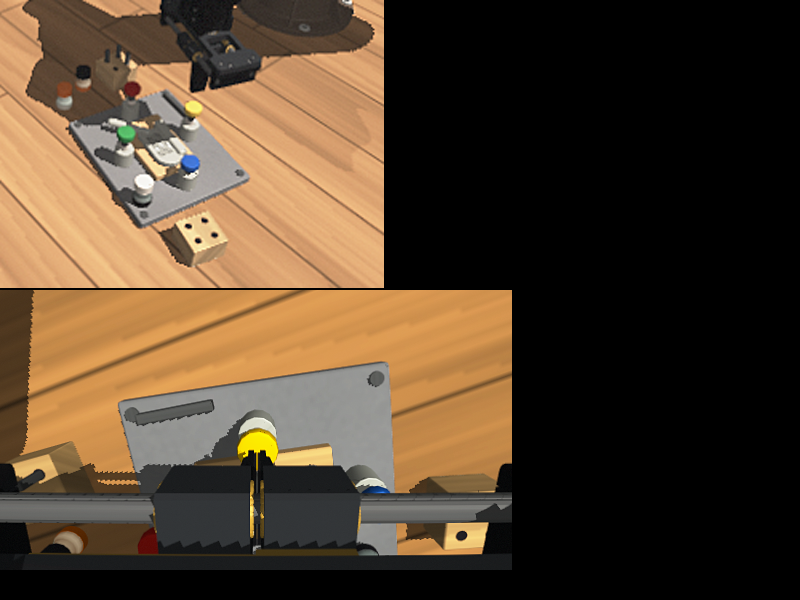

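The picture shows blue sunk to its sleeve and the fingertips lined up on yellow, which is at wrist column 258 as predicted. Now push yellow.

Call:
jog_arm:
  targets:
    - {"slide": [0, 0, -12], "turn": [0, 0, 0], "claw": 0}
    - {"slide": [0, 0, -9], "turn": [0, 0, 0], "claw": 0}
    - {"slide": [0, 0, -4], "turn": [0, 0, 0], "claw": 0}
    - {"slide": [0, 0, -2], "turn": [0, 0, 0], "claw": 0}
    - {"slide": [0, 0, -2], "turn": [0, 0, 0], "claw": 0}

```text
t: 5.8
eef_pos: [494.3, 142.3, 83.6]
tcp_rot: [3.141, 0.0, 2.792]
ft_force: [-0.9, 0.4, 0.4]
opening: -0.001
grip_force: 0.0
```

Call:
jog_arm:
  targets:
    - {"slide": [0, 0, -2], "turn": [0, 0, 0], "claw": 0}
    - {"slide": [0, 0, -2], "turn": [0, 0, 0], "claw": 0}
    - {"slide": [0, 0, -2], "turn": [0, 0, 0], "claw": 0}
    - {"slide": [0, 0, -2], "turn": [0, 0, 0], "claw": 0}

```text
t: 6.3
eef_pos: [494.3, 142.2, 75.7]
tcp_rot: [3.141, 0.0, 2.792]
ft_force: [-0.1, 0.7, 3.4]
opening: 0.007
grip_force: 1.9
```

Call:
jog_arm:
  targets:
    - {"slide": [0, 0, -2], "turn": [0, 0, 0], "claw": 0}
    - {"slide": [0, 0, -2], "turn": [0, 0, 0], "claw": 0}
    - {"slide": [0, 0, -2], "turn": [0, 0, 0], "claw": 0}
    - {"slide": [0, 0, -2], "turn": [0, 0, 0], "claw": 0}
    - {"slide": [0, 0, 0], "turn": [0, 0, 0], "claw": 0}

```text
t: 6.92
eef_pos: [494.0, 142.1, 67.4]
tcp_rot: [-3.141, -0.0, 2.792]
ft_force: [0.7, 0.3, -0.4]
opening: 0.004
grip_force: 0.1
```

Call:
jog_arm:
  targets:
    - {"slide": [0, 0, 10], "turn": [0, 0, 0], "claw": 0}
    - {"slide": [0, 0, 36], "turn": [0, 0, 0], "claw": 0}
    - {"slide": [22, -46, 0], "turn": [0, 0, 0], "claw": 0}
    - {"slide": [22, -46, 0], "turn": [0, 0, 0], "claw": 0}
    - {"slide": [0, 0, 0], "turn": [0, 0, 0], "claw": 0}

```text
t: 7.55
eef_pos: [539.3, 47.7, 114.1]
tcp_rot: [3.141, 0.001, 2.788]
ft_force: [-0.7, 0.3, 0.2]
opening: 0.005
grip_force: 0.0
```

```bash
python3 - <<'E'
from h import *
s=state();print(s["eef_pos"],s["ft_force"])
for i,n in enumerate(("scene","wrist")):
    c=read_camera(n);f=c["frame"]
    print(n,[proj(c,p).round(0) for p in ([571.9,210.2,67],s["eef_pos"],[538.3,49.7,84],[494.4,142.7,67])])
    f=f[150:330,230:470] if n=="scene" else f[60:340]
    cv2.imwrite(f"pics/e{i}.png",f)
a=cv2.imread("pics/e0.png");b=cv2.imread("pics/e1.png");m=np.zeros((600,520,3),np.uint8)
m[:288,:384]=cv2.resize(a,(384,288),interpolation=2);m[290:570,:512]=b;cv2.imwrite("pics/e.png",m)
E
```

```text
[539.26189849  47.69061087 114.14597333] [-0.68220967  0.33008677  0.2278247 ]
scene [array([349., 250.]), array([313., 194.]), array([313., 203.]), array([350., 220.])]
wrist [array([491., 181.]), array([254., 243.]), array([257., 223.]), array([368., 106.])]
```

View pics/e.png

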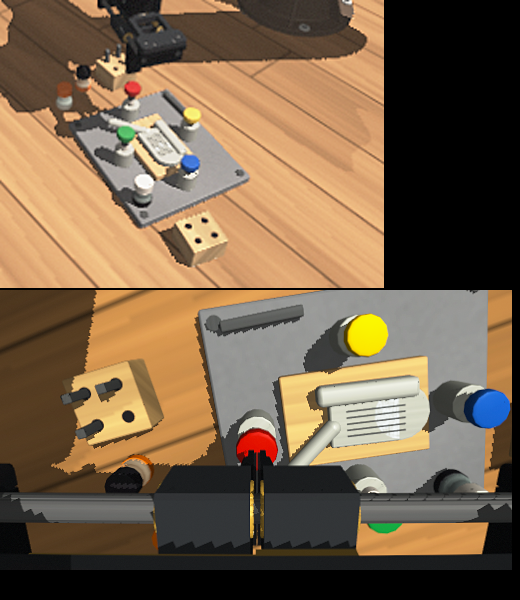

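Yellow and blue are both sunk, with their caps close to the sleeves, and the tips stand over red at wrist column 257. The hosel beside it lies lower. Now push red.

Call:
jog_arm:
  targets:
    - {"slide": [0, 0, -12], "turn": [0, 0, 0], "claw": 0}
    - {"slide": [0, 0, -10], "turn": [0, 0, 0], "claw": 0}
    - {"slide": [0, 0, -4], "turn": [0, 0, 0], "claw": 0}
    - {"slide": [0, 0, -2], "turn": [0, 0, 0], "claw": 0}
    - {"slide": [0, 0, -2], "turn": [0, 0, 0], "claw": 0}

```text
t: 8.28
eef_pos: [538.3, 50.3, 83.7]
tcp_rot: [3.141, 0.0, 2.792]
ft_force: [0.4, -0.2, 3.8]
opening: 0.005
grip_force: 1.8
```

Call:
jog_arm:
  targets:
    - {"slide": [0, 0, -2], "turn": [0, 0, 0], "claw": 0}
    - {"slide": [0, 0, -2], "turn": [0, 0, 0], "claw": 0}
    - {"slide": [0, 0, -2], "turn": [0, 0, 0], "claw": 0}
    - {"slide": [0, 0, -2], "turn": [0, 0, 0], "claw": 0}

```text
t: 8.78
eef_pos: [538.3, 50.2, 75.6]
tcp_rot: [3.141, 0.0, 2.792]
ft_force: [-0.6, 2.0, 4.0]
opening: 0.009
grip_force: 1.9
```

Call:
jog_arm:
  targets:
    - {"slide": [0, 0, -2], "turn": [0, 0, 0], "claw": 0}
    - {"slide": [0, 0, -2], "turn": [0, 0, 0], "claw": 0}
    - {"slide": [0, 0, -2], "turn": [0, 0, 0], "claw": 0}
    - {"slide": [0, 0, -2], "turn": [0, 0, 0], "claw": 0}
    - {"slide": [0, 0, 0], "turn": [0, 0, 0], "claw": 0}

```text
t: 9.4
eef_pos: [538.1, 50.1, 67.4]
tcp_rot: [-3.141, -0.0, 2.792]
ft_force: [-0.2, -0.2, 0.3]
opening: 0.005
grip_force: 0.0
```

Call:
jog_arm:
  targets:
    - {"slide": [0, 0, 10], "turn": [0, 0, 0], "claw": 0}
    - {"slide": [0, 0, 40], "turn": [0, 0, 0], "claw": 0}
    - {"slide": [-20, 0, 50], "turn": [0, 0, 0], "claw": 0}
    - {"slide": [-40, 0, 40], "turn": [0, 0, 0], "claw": 0}
    - {"slide": [0, 0, 0], "turn": [0, 0, 0], "claw": 0}

```text
t: 10.02
eef_pos: [477.2, 50.2, 210.9]
tcp_rot: [3.14, 0.005, 2.792]
ft_force: [0.6, -0.2, -0.3]
opening: 0.006
grip_force: 0.0
```

```bash
python3 - <<'E'
from h import *
s=state();print(s["eef_pos"],s["ft_force"])
c=read_camera("scene");cv2.imwrite("pics/f.png",cv2.resize(c["frame"][150:330,230:470],(800,600),interpolation=2))
E
```

```text
[477.23967363  50.20255264 210.93246349] [ 0.61948117 -0.16574971 -0.32779056]
```

View pics/f.png

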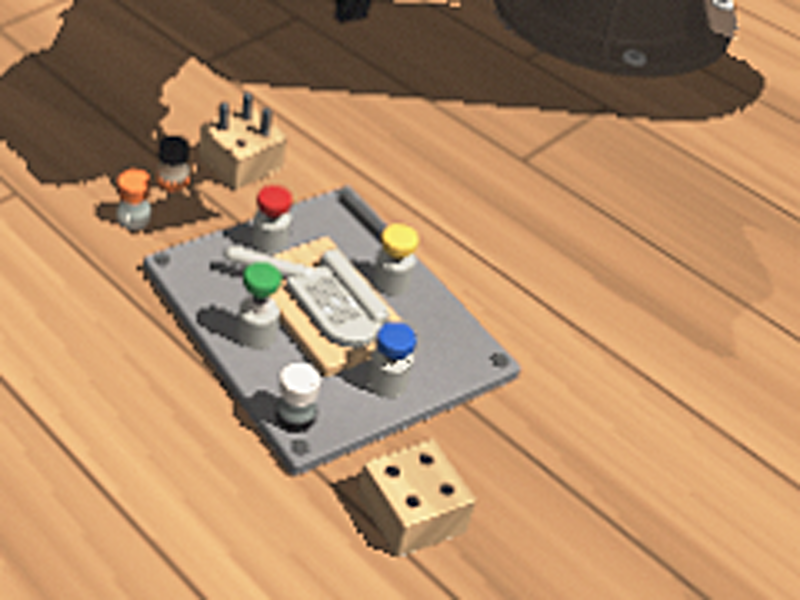

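Red (274,202), yellow (400,241) and blue (397,340) are all down on their sleeves. Green (263,280) is still up, nothing else in the picture has moved, and the hand is clear.

```bash
python3 -c "
from cell import *
print(job_done())"
```

```text
the job is handed in; nothing more can be done
None
```

The blue, yellow and red pins were pushed down in that order, each about 17 mm. Green is still up, nothing in the final picture had moved (the hammer was outside that view), the hand is clear, and the job is handed in; no verdict came back.

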